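# Reset the ratcheted carton tilt stand to its lowest slope

### The arm

A 6-joint arm with a two-finger parallel gripper is mounted at the origin on the work surface. World frame = base frame: x ahead of the robot, y to its left, z up, the work surface at z = 0. Lengths are in m, angles in degrees, forces in N, time in s.
With the tool pointing down it reaches from about 0.4 to 0.825 m from the base axis. Payload 7 kg.
Tool frame: the origin (TCP) lies midway between the tips of the shut fingers; the grasp point (between the pads) lies r.tcp_to_grasp behind it (r.tcp_to_grasp is the distance from the TCP to the grasp point, in m); x points along the fingers, y is the direction in which the jaws open and shut, and the axes are right-handed (so a half turn about x gives the same grasp; the last joint's range is limited). The gripper opens to 88 mm and grips with 3 to 60 N. Pads are 19 mm wide; open, the fingers measure 130 mm over their backs; the gripper's body (78 mm by 193 mm) begins 47 mm behind the grasp point.
Start: joints at [81.881, 20.546, 0.682, 0, -70.136, -16.507], TCP at [0.281, 0.614, 0.227] pointing down, gripper open.
Joint ranges: [-176.03, 176.03], [-82.01, 121.73], [-58.28, 71.71], [-173.87, 95.51], [-174.79, -0.11], [-173.66, 173.66]. Speed limits (degrees/s): [136.94, 136.94, 172.46, 180, 180, 180].

### API

Orientations are given as [roll, pitch, yaw] about the fixed x, y, z axes, in that order (R = Rz(yaw) Ry(pitch) Rx(roll)).
In Python, from plant import r gives the robot as it stands.
- The arm moves only by the tool carry_out, never from a script. Its argument "moves" is a list of rows, each a list of 7 numbers: the shift along the world's x, y, z in mm, then the turn, a rotation vector about the world's x, y, z in rad, then the opening in per cent of the stroke, from 0 (shut) to 100 (fully open). In form: [[x, y, z, wx, wy, wz, claw], ...]. A call has 1 to 5 rows; each row is the pose to reach, as a shift and turn from the pose commanded when the call began; what a row does not reach only later rows make up. A row lasts 1/10 s, in which the tool goes at most 50 mm and 8.59 degrees, less where a joint would pass 70% of its speed; a pose out of reach is approached as far as the arm can. A call with a gripper value outside its range is refused whole. The fingers move at their own pace and stop on an object; "squeeze" is the grip in N (left out, the last holds). Time passes only in rows, so rows that repeat a pose let the fingers close. It gives the time, the measured TCP pose, the force and the opening at its end, in the units of the state.
- r.get_state(): the state, without advancing time (a new reading comes with each control period).
- r.capture(name): name is "scene" or "top"; returns the picture (480x640x3 uint8, blue, green, red); there is no depth.
- r.camera_params(name): a dict with "K" (3x3 intrinsics, pixels), "rvec" (rotation vector, rad) and "tvec" (3), from world to camera coordinates, as OpenCV has them. Camera axes: x right, y down, z forward; pixel columns grow to the right and rows downward; lengths in m; the calibration is good to about 2 mm. A picture is of the moment at which its call begins. camera_params takes no time and is no camera call.
- r.close_job(): hands the job in, once; it reports no verdict.
The state is a dict: "time_s": time; "joints": joint angles; "qd": joint speeds; "joint_torque": joint torques, N m; "tcp_pos": TCP position; "eef_rot": TCP orientation; "contact_force": force on the tool from outside, world axes, zero at the start; "moment": the same for the moment, N m; "gripper_width": finger opening in m.
Only numpy, scipy, OpenCV 4.12 (cv2) and the standard library are available. Lean on these libraries where they do the work, as an engineer would, in place of code of your own. Each camera call takes 0.05 s, during which the arm holds its last target. There are 200 camera calls.

### The job

The loaded carton on the tilt stand is too steep: throw the stand's pawl over so that it is clear of the toothed quadrant, ease the top down, then drop the pawl back in so that the top rests on it in the lowest notch, and let go. The carton is full of glass jars, so let it down gently without dropping it, and do not knock over the jars and cans standing round about.

Things in the scene. Friction and masses are not known exactly. Their poses are not given: they have to be found in the camera images.
- stand: Fixed grey steel stand, 295 (its x) by 290 mm (its y), origin at the centre of its footprint on the table, z up. Its top is hinged at y = +130 mm on an axis parallel to x; the edge on the -y side is raised. The pawl's lever is under that raised edge, so reach it from the -y side with the tool leaning about 45 degrees, fingers pointing down and to +y. A cross bar 28 mm high lies at y = -125 mm.
- hinge (a point): Middle of the top's hinge axis: stand x = 0, y = +130 mm, z = 170 mm. Springs balance the load and the hinge is stiff: with the pawl out, the top stays wherever it is left, and takes 4 to 8 N at the free edge to move either way, more if moved fast.
- tilt_top (a joint): Slope of the top, rad: 0 level (on its rest posts), 0.62 steepest. With the pawl in, the top goes up freely but cannot come down past the slope of the next notch: 0.140 (lowest), 0.244, 0.349, 0.454 or 0.559. Drop the pawl in while the slope is between 0.15 and 0.23; pressed down with some 10 N at the edge, the top then comes to rest on it at 0.140.
- outer_edge (a point): Point on the bare upper face of the steel top, stand x = 0. The top is 300 mm wide, 270 mm from hinge to free edge. The bare strip from carton to edge, 70 mm deep, can be pressed anywhere. At slope s the point is 248 cos(s) - 15 sin(s) mm out from the hinge (towards stand -y) and 248 sin(s) + 15 cos(s) mm above it. The edge is rolled, 16 mm thick, centred 14 mm further out.
- carton_mid (a point): Centre of the cardboard carton of jars, 190 (from hinge to edge) x 270 x 120 mm high, fixed on the top from 9 to 199 mm from the hinge; it leans with the top.
- quadrant (a point): Point on the rim of the quadrant, a toothed steel arc of 200 mm radius about the hinge, 8 mm thick, hanging below the top in the plane stand x = +85 mm, with 5 teeth 6 degrees apart; the pawl's nose catches under a tooth.
- pawl (a joint): Angle of the pawl, rad: 0 dropped fully in (up to 0.14 while its nose lies on a tooth), 0.96 thrown right over against its stop, clear of the quadrant. Pawl nose, counterweight and hand lever turn together on one shaft. By its counterweight it falls to either end by itself: inward (to 0) below about 0.45, outward (to 0.96) above about 0.56. About 1 N at the knob, up to 5 N if the top bears on it.
- counterweight (a point): Centre of the pawl's steel counterweight, 34 mm across, 38 mm long, at stand x = 24 to 62 mm, always further in than the hand lever. On the other side of the lever (stand x below 0) nothing stands within 110 mm of the knob except the shaft's bracket below it (65 mm high).
- pawl_knob (a point): Centre of the black ball knob, 28 mm across, on the end of the pawl's hand lever: a 9 mm rod, 120 mm from shaft axis to ball centre, at stand x = 0. The lever leans outward (to stand -y) from vertical by 0.436 rad plus the pawl's angle: dropped in, the knob is 159 mm above the table; thrown over, 71 mm.
- pawl_pivot (a point): Point on the axis of the pawl's shaft (parallel to stand x) in the plane of the hand lever: stand x = 0, y = -50 mm, z = 50 mm.
- jar_a_mid (a point): Bystander: glass jar with a brass-coloured lid, 68 mm across, 105 mm high, standing upright; its centre, half-way up, z along its axis.
- jar_b_mid (a point): Bystander: another jar of the same kind.
- can_a_mid (a point): Bystander: food can 74 mm across, 108 mm high, standing upright; its centre, half-way up.
- can_b_mid (a point): Bystander: another can of the same size.
- tin_mid (a point): Bystander: flat tin 84 mm across, 34 mm high, on the table near the stand's raised side; its centre.

How it is judged:
By the outcome, as a careful person would: the job done as asked, in the order asked, and still so for the second after the job is handed in, with the robot touching nothing.
It also fails if it takes over 72 s, if anything falls off the work surface, if the arm or the gripper's body presses on something with over 40 N, if the wrist force passes 120 N, or if a joint passes its speed limit or range.

## Working session

There is one attempt and no reset: what is moved stays moved. The work goes in short steps, Python scripts to look and compute and a tool call to move; the robot and the scene stay as the last step left them, time stands still between calls to the robot, and variables do not carry over. Pictures are saved under pics/ and viewed, about 8 in all and at most 12, crops included, and the job is handed in when it is done.

Besides the shell and the picture viewer there is one more tool, called after "Emit:" as a command line: name --pt "numbers of a row" for each row, then --argument value for the rest. carry_out: Moves the arm, as the interface text tells. Its arguments: {"type":"object","properties":{"moves":{"type":"array"},"squeeze":{"type":"number"}},"required":["moves"]}

```bash
mkdir -p pics; ls
python3 - <<'E'
from plant import r
import cv2,numpy as np
for n in("scene","top"):
    cv2.imwrite(f"pics/{n}0.png",r.capture(n)); p=r.camera_params(n)
    R=cv2.Rodrigues(np.array(p["rvec"]))[0]; print(n,np.array(p["K"]).round(1).tolist(),(-R.T@np.array(p["tvec"]).ravel()).round(3),R.round(2).tolist())
print(r.get_state(), r.tcp_to_grasp)
E
```

```text
pics
scene [[564.4, 0.0, 317.5], [0.0, 564.4, 244.3], [0.0, 0.0, 1.0]] [0.987 0.107 1.439] [[-0.31, 0.95, -0.0], [0.9, 0.29, -0.33], [-0.31, -0.1, -0.94]]
top [[558.4, 0.0, 313.3], [0.0, 558.4, 241.5], [0.0, 0.0, 1.0]] [ 0.351 -0.042  1.375] [[0.04, -1.0, 0.0], [-0.98, -0.04, -0.2], [0.2, 0.01, -0.98]]
{'time_s': 0.1, 'joints': array([ 8.18830905e+01,  2.05885464e+01,  6.39025954e-01, -1.70730607e-02,
       -7.01368865e+01, -1.65058131e+01]), 'qd': array([-0.04020771, -0.07561169,  0.16090132, -0.07456825,  0.09329264,
       -0.04814131]), 'joint_torque': array([-1.36247138e-03, -5.84164488e+01,  2.93751079e+01,  7.01552555e+00,
        1.02153546e-02, -5.36985181e-05]), 'tcp_pos': array([0.28109004, 0.61320175, 0.22570478]), 'eef_rot': array([  95.98411943,   89.91211452, -108.64441631]), 'contact_force': array([ 0.63002337,  0.0789473 , -0.45140547]), 'moment': array([-0.00522131, -0.03563756,  0.06080753]), 'gripper_width': 0.08778558234078093} 0.0188
```

View pics/scene0.png

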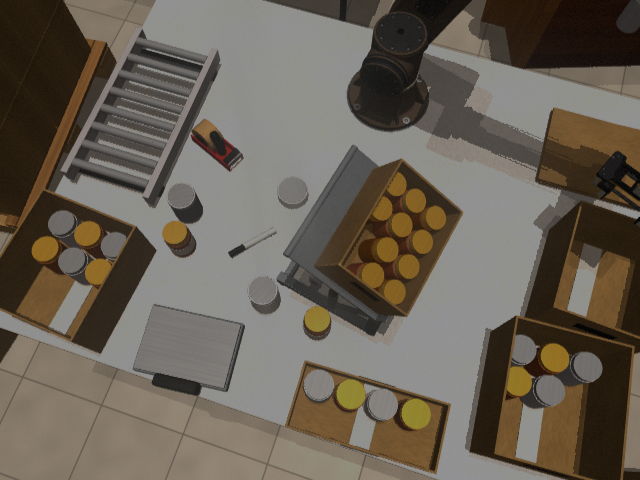

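View pics/top0.png

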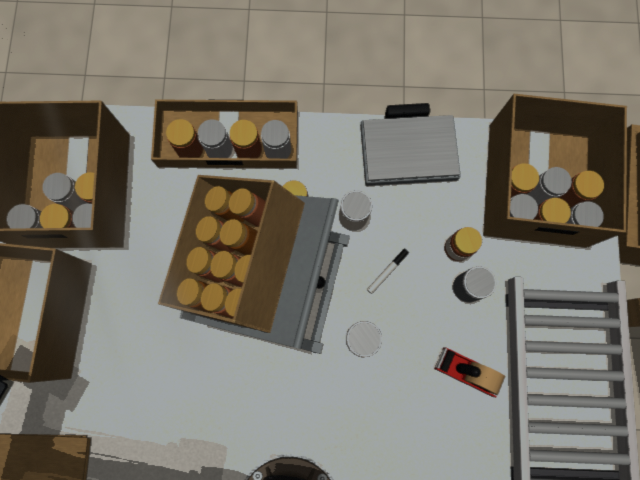

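The carton's raised edge faces world −y (right in the top view). In the top view the knob is near (320,283), the tin near (364,338), a can near (356,208) and a jar near (294,190). I'll enlarge both views to read the stand's features.

Run:
```python
import cv2
a=cv2.imread("pics/scene0.png")[135:345,250:470]; b=cv2.imread("pics/top0.png")[165:365,150:400]
f=lambda i,s:cv2.resize(i,None,fx=s,fy=s,interpolation=cv2.INTER_CUBIC)
g=lambda i:cv2.convertScaleAbs(i,alpha=1.5,beta=20)
cv2.imwrite("pics/s1.png",g(f(a,2.8)));cv2.imwrite("pics/t1.png",g(f(b,3)))
```

```text
(no output)
```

View pics/s1.png

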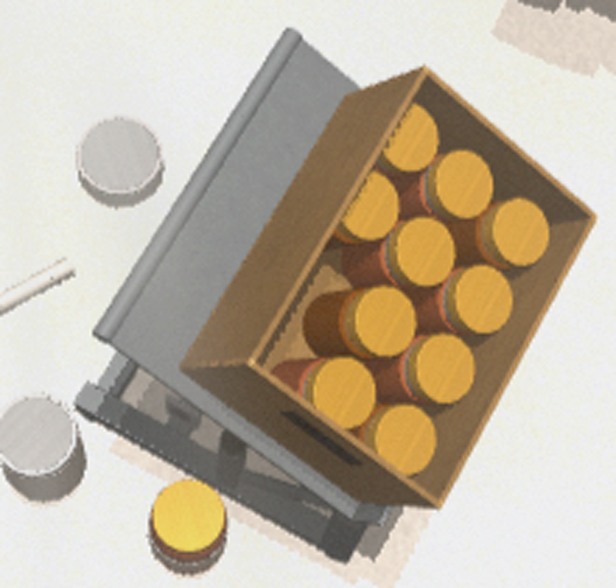

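View pics/t1.png

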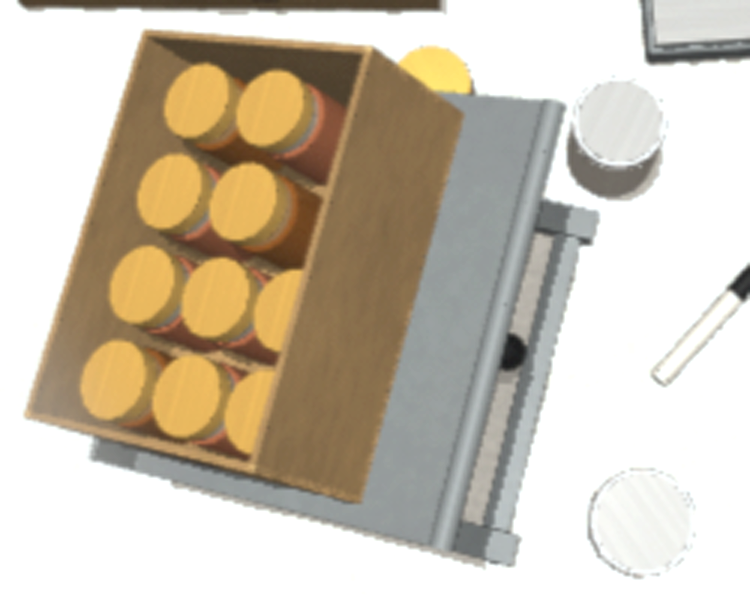

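The crops show the rolled edge's ends, the stand's corners, the carton's corners and the knob clearly. Next I fit the stand pose and slope to these, and triangulate the bystanders.

```bash
cat > h.py <<'E'
from plant import r
import cv2,numpy as np
from scipy.optimize import least_squares
P={n:r.camera_params(n) for n in("scene","top")}
def proj(n,X):
    p=P[n];return cv2.projectPoints(np.array(X,float).reshape(-1,3),np.array(p["rvec"]),np.array(p["tvec"]),np.array(p["K"]),None)[0].reshape(-1,2)
def tri(us,ut):
    return least_squares(lambda X:np.r_[proj("scene",X)[0]-us,proj("top",X)[0]-ut],[.5,0,.1])
def rot(y): c,s=np.cos(y),np.sin(y);return np.array([[c,-s,0],[s,c,0],[0,0,1]])
def top(x,o,h,s): return [x,.13-(o*np.cos(s)-h*np.sin(s)),.17+o*np.sin(s)+h*np.cos(s)]
def W(q,L): return (rot(q[2])@np.array(L,float).reshape(-1,3).T).T+[q[0],q[1],0]
E
python3 - <<'E'
from h import *
# (x,out,h)
T={"top":[((.15,.27,.006),(336.7,199.3)),((-.15,.27,.006),(297.3,346.7)),((.135,.009,.135),(199,175.7)),((.135,.199,.135),(273.3,180.7)),((-.135,.009,.135),(159.3,303.3)),((-.135,.199,.135),(236,321)),((-.135,.199,.015),(270,332.3)),((.135,.199,.015),(304,202.3))],
"scene":[((-.15,.268,.012),(354.3,145.7)),((.15,.268,.012),(285.7,254.6)),((-.135,.199,.135),(401.8,158.9)),((-.135,.009,.135),(462.5,211.8)),((.135,.009,.135),(407.1,316.1)),((.135,.199,.135),(340,264.3)),((.135,.199,.015),(315.4,265.4))]}
def f(q):
    return np.concatenate([(proj(n,W(q,[top(*a,q[3]) for a,_ in L]))-[b for _,b in L]).ravel() for n,L in T.items()])
s=least_squares(f,[.5,.1,-.26,.4],loss="soft_l1");q=s.x;print(q.round(4),np.degrees(q[2]));print(f(q).reshape(-1,2).round(1).tolist())
np.save("q.npy",q)
for p in(0,.14):
    k=W(q,[0,-.05-.12*np.sin(.436+p),.05+.12*np.cos(.436+p)])[0];print("knob",k.round(3),proj("top",k),proj("scene",k))
for L in([.1475,-.145,.028],[-.1475,-.145,.028]):print("corner",W(q,L).round(3),proj("top",W(q,L)),proj("scene",W(q,L)))
for n,a,b in(("tin",(292.9,190.4),(364,339)),("canA",(263.6,289.3),(356.7,205.7)),("jarA",(317.1,318.9),(295,191.7)),("jarB",(175,232),(467,240)),("canB",(181,195),(478,280))):
    t=tri(a,b);print(n,t.x.round(3),"res",round(t.cost,2),"stand",(rot(-q[2])@(t.x-[q[0],q[1],0])).round(3))
E
```

```text
[ 0.5306  0.0537 -0.2072  0.4891] -11.871700714528998
[[1.5, 0.1], [3.6, 1.5], [-2.4, -1.9], [0.3, -1.2], [-2.3, 0.1], [-1.7, 1.0], [-0.3, -0.1], [-0.0, -0.3], [-0.8, -0.6], [-0.7, -0.3], [0.1, -1.1], [1.9, -0.6], [1.3, 0.4], [-1.3, 0.4], [-1.2, 1.2]]
knob [ 0.51  -0.045  0.159] [[317.08113126 280.83968724]] [[320.35862208 222.5296905 ]]
knob [ 0.507 -0.059  0.151] [[323.51833655 282.92947901]] [[315.15917634 220.94966419]]
corner [[ 0.645 -0.119  0.028]] [[348.55744978 234.4371761 ]] [[276.98010657 278.91640995]]
corner [[ 0.356 -0.058  0.028]] [[319.78058042 352.68032678]] [[333.09348241 188.94775047]]
tin [ 0.392 -0.162  0.022] res 0.0 stand [-0.091 -0.24   0.022]
canA [ 0.698 -0.13   0.103] res 0.37 stand [ 0.202 -0.146  0.103]
jarA [0.727 0.016 0.102] res 0.37 stand [0.2   0.004 0.102]
jarB [ 0.627 -0.392  0.101] res 0.32 stand [ 0.186 -0.416  0.101]
canB [ 0.532 -0.412  0.114] res 0.36 stand [ 0.097 -0.455  0.114]
```

```bash
cat >> h.py <<'E'
from scipy.spatial.transform import Rotation as Ro
def knob(q,p): return [0,-.05-.12*np.sin(.436+p),.05+.12*np.cos(.436+p)]
def goal(q,L,lean,back=0,sgn=1,grasp=False):
    """target TCP world pos + Rotation: stand point L, tool leaning `lean` deg, backed off `back` m; sgn: tool y=sgn*stand x"""
    a=np.radians(lean);M=rot(q[2]);x=M@[0,np.sin(a),-np.cos(a)];y=sgn*M[:,0]
    p=W(q,L)[0]+x*((r.tcp_to_grasp if grasp else 0)-back)
    return p,Ro.from_matrix(np.c_[x,y,np.cross(x,y)])
def delta(p,R):
    st=r.get_state();R0=Ro.from_euler("xyz",st["eef_rot"],degrees=True)
    return ((p-st["tcp_pos"])*1000).round(0),(R*R0.inv()).as_rotvec().round(3)
E
python3 - <<'E'
from h import *
q=np.load("q.npy");st=r.get_state()
print(Ro.from_euler("xyz",st["eef_rot"],degrees=True).as_matrix().round(2).tolist())
for sg in(1,-1):
  for lean,L,b in((0,[0,-.1,.45],0),(45,knob(q,0),.12)):
    p,R=goal(q,L,lean,b,sg,True);print(sg,lean,p.round(3),*delta(p,R))
E
```

```text
[[-0.0, -0.42, -0.91], [-0.0, -0.91, 0.42], [-1.0, 0.0, -0.0]]
1 0 [ 0.51  -0.044  0.431] [ 229. -657.  205.] [1.000e-03 1.000e-03 1.793e+00]
1 45 [ 0.495 -0.115  0.23 ] [ 214. -728.    5.] [ 0.405 -0.799  1.69 ]
-1 0 [ 0.51  -0.044  0.431] [ 229. -657.  205.] [ 1.000e-03 -1.000e-03 -1.348e+00]
-1 45 [ 0.495 -0.115  0.23 ] [ 214. -728.    5.] [ 0.756  0.379 -1.274]
```

Emit:
carry_out --pt "10 -20 45 0 0 -0.14 100" --pt "20 -40 90 0 0 -0.28 100" --pt "30 -60 135 0 0 -0.42 100" --pt "40 -80 180 0 0 -0.56 70" --pt "50 -100 225 0 0 -0.7 50"

```text
time_s: 0.6
tcp_pos: [0.3312, 0.5128, 0.4521]
eef_rot: [116.6, 90.0, -128.5]
contact_force: [1.0, 0.4, -0.1]
gripper_width: 0.0764
```

Emit:
carry_out --pt "25 -38 10 0 0 -0.13 50" --pt "50 -76 20 0 0 -0.26 50" --pt "75 -120 25 0 0 -0.39 50" --pt "95 -165 25 0 0 -0.52 50" --pt "105 -213 25 0 0 -0.65 50"

```text
time_s: 1.1
tcp_pos: [0.4368, 0.2994, 0.4746]
eef_rot: [152.7, 89.9, -129.6]
contact_force: [1.1, -1.0, 0.6]
gripper_width: 0.0446
```

Emit:
carry_out --pt "10 -48 0 0 0 0 50" --pt "20 -96 0 0 0 0 50" --pt "30 -145 0 0 0 0 50" --pt "35 -194 0 0 0 0 50" --pt "35 -243 0 0 0 0 50"

```text
time_s: 1.6
tcp_pos: [0.4708, 0.0561, 0.475]
eef_rot: [120.2, 90.0, -161.7]
contact_force: [1.4, -1.0, 0.2]
gripper_width: 0.0439
```

Run:
```python
from h import *
q=np.load("q.npy");st=r.get_state();print(st["tcp_pos"],st["joints"].round(1),st["time_s"],st["gripper_width"])
for b in(.12,.2):
    p,R=goal(q,knob(q,0),45,b,-1,True);print(p.round(3),*delta(p,R))
```

```text
[0.47083743 0.05614479 0.47498616] [ 30.7  -2.5   4.1  -0.  -96.6 -42.6] 1.6 0.0438990892446645
[ 0.495 -0.115  0.23 ] [  24. -171. -245.] [ 0.769 -0.163  0.001]
[ 0.483 -0.17   0.287] [  13. -226. -188.] [ 0.769 -0.163  0.001]
```

Emit:
carry_out --pt "2 -48 0 0.14 -0.03 0 50" --pt "5 -95 -5 0.28 -0.06 0 50" --pt "8 -140 -20 0.42 -0.09 0 50" --pt "10 -180 -45 0.56 -0.12 0 50" --pt "12 -210 -80 0.7 -0.15 0 50"

```text
time_s: 2.1
tcp_pos: [0.4808, -0.1149, 0.4242]
eef_rot: [0.4, 58.4, 78.6]
contact_force: [1.9, 0.8, -1.0]
gripper_width: 0.0436
```

Emit:
carry_out --pt "1 -10 -45 0.069 -0.013 0 50" --pt "1 -16 -85 0.069 -0.013 0 50" --pt "1 -16 -108 0.069 -0.013 0 50" --pt "1 -16 -108 0.069 -0.013 0 50"

```text
time_s: 2.5
tcp_pos: [0.48, -0.1294, 0.3104]
eef_rot: [2.0, 54.4, 79.8]
contact_force: [0.4, -0.4, -0.2]
gripper_width: 0.0437
```

Run:
```python
from h import *
q=np.load("q.npy");st=r.get_state();print(st["tcp_pos"],st["joints"].round(1),st["time_s"],st["gripper_width"])
for b in(.1,.0):
    p,R=goal(q,knob(q,0),45,b,-1,True);print(p.round(3),*delta(p,R))
a=r.capture("scene")[135:345,230:450]; b=r.capture("top")[165:365,200:450]
a=cv2.resize(a,(419,400),interpolation=3);b=cv2.resize(b,None,fx=2,fy=2,interpolation=3)[:,:380]
cv2.imwrite("pics/c1.png",cv2.convertScaleAbs(np.hstack([a,b[:400]]),alpha=1.5,beta=20))
```

```text
[ 0.47996653 -0.12943392  0.31040277] [-21.8   9.1   0.8 -34.7 -89.9  12.2] 2.5 0.04366271086712289
[ 0.498 -0.101  0.216] [ 18.  28. -94.] [ 0.157 -0.053 -0.002]
[ 0.513 -0.032  0.145] [  33.   98. -165.] [ 0.157 -0.053 -0.002]
```

View pics/c1.png

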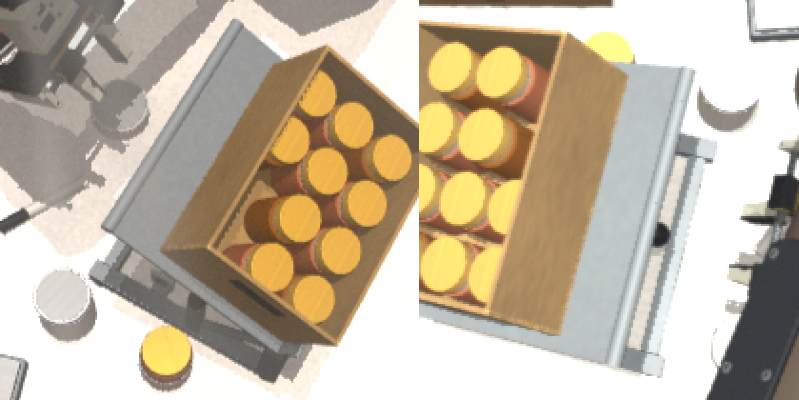

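The picture shows the fingers on the −y side, in line with the knob (composite pixel 660,235). I move in now.

Emit:
carry_out --pt "5 5 -30 0.08 -0.02 0 50" --pt "10 12 -62 0.157 -0.053 0 50" --pt "18 28 -94 0.157 -0.053 0 50" --pt "18 28 -94 0.157 -0.053 0 50"

```text
time_s: 3.0
tcp_pos: [0.4991, -0.0999, 0.2183]
eef_rot: [-0.3, 45.0, 78.1]
contact_force: [-0.2, 0.4, 0.2]
gripper_width: 0.0436
```

Run:
```python
from h import *
q=np.load("q.npy");st=r.get_state();print(st["tcp_pos"],st["joints"].round(1),st["contact_force"])
for b in(.04,.0):
    p,R=goal(q,knob(q,0),45,b,-1,True);print(p.round(3),*delta(p,R))
```

```text
[ 0.4991486  -0.09986609  0.21829394] [-25.1  16.4  -4.6 -43.8 -84.1  24.3] [-0.15084005  0.44423788  0.22070133]
[ 0.507 -0.06   0.174] [  8.  40. -45.] [ 0.001  0.003 -0.003]
[ 0.513 -0.032  0.145] [ 13.  68. -73.] [ 0.001  0.003 -0.003]
```

Emit:
carry_out --pt "3 17 -18 0 0 0 50" --pt "6 34 -36 0 0 0 50" --pt "9 48 -51 0 0 0 50" --pt "11 59 -63 0 0 0 50" --pt "13 68 -73 0 0 0 50" --squeeze 8

```text
time_s: 3.5
tcp_pos: [0.5136, -0.0331, 0.1487]
eef_rot: [-0.9, 45.2, 77.7]
contact_force: [0.1, -0.1, -0.4]
gripper_width: 0.0443
```

Emit:
carry_out --pt "0 0 0 0 0 0 20" --pt "0 0 0 0 0 0 20" --pt "0 0 0 0 0 0 20" --pt "0 0 0 0 0 0 20" --squeeze 8

```text
time_s: 3.9
tcp_pos: [0.5107, -0.0336, 0.1479]
eef_rot: [-0.4, 45.1, 78.1]
contact_force: [-5.1, 0.8, 1.9]
gripper_width: 0.0271
```

Run:
```python
from h import *
q=np.load("q.npy");st=r.get_state();print(st["tcp_pos"],st["gripper_width"],st["contact_force"],st["time_s"])
p0=goal(q,knob(q,0),45,0,-1,True)[0]
for a in(.1,.2,.3,.4,.5,.6,.7,.8,.9,.96):
    p,R=goal(q,knob(q,a),45,0,-1,True);print(a,((p-p0)*1000).round(0),delta(p,R)[0])
a=r.capture("scene")[135:345,230:450]; b=r.capture("top")[165:365,200:450]
a=cv2.resize(a,(419,400),interpolation=3);b=cv2.resize(b,None,fx=2,fy=2,interpolation=3)[:,:380]
cv2.imwrite("pics/c2.png",cv2.convertScaleAbs(np.hstack([a,b[:400]]),alpha=1.5,beta=20))
```

```text
[ 0.51074801 -0.03364035  0.14785584] 0.02706132397998604 [-5.05114664  0.78351346  1.90450937] 3.9
0.1 [ -2. -10.  -6.] [-0. -9. -8.]
0.2 [ -4. -20. -12.] [ -2. -18. -15.]
0.3 [ -6. -29. -20.] [ -4. -27. -22.]
0.4 [ -8. -38. -28.] [ -6. -36. -31.]
0.5 [ -9. -45. -38.] [ -8. -43. -40.]
0.6 [-11. -51. -48.] [ -9. -50. -50.]
0.7 [-12. -57. -58.] [-10. -55. -61.]
0.8 [-13. -61. -69.] [-11. -60. -72.]
0.9 [-14. -65. -81.] [-12. -63. -83.]
0.96 [-14. -66. -88.] [-12. -64. -90.]
```

View pics/c2.png

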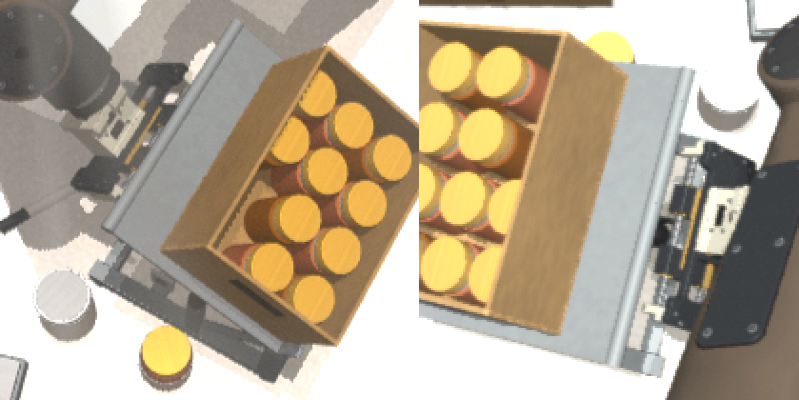

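The opening is 27 mm, so the knob is gripped; it sits about 3 mm further to −x than I fitted. I now swing the lever over along its arc.

Emit:
carry_out --pt "-5 -10 -6 0 0 0 20" --pt "-7 -20 -12 0 0 0 20" --pt "-9 -29 -20 0 0 0 20" --pt "-11 -38 -28 0 0 0 20" --pt "-12 -45 -38 0 0 0 20"

```text
time_s: 4.5
tcp_pos: [0.5007, -0.0798, 0.109]
eef_rot: [-0.7, 45.2, 77.7]
contact_force: [1.1, 0.9, -0.7]
gripper_width: 0.027
```

Emit:
carry_out --pt "-2 -6 -10 0 0 0 20" --pt "-3 -12 -20 0 0 0 20" --pt "-4 -16 -31 0 0 0 20" --pt "-5 -20 -43 0 0 0 20" --pt "-5 -21 -48 0 0 0 20"

```text
time_s: 5.0
tcp_pos: [0.4964, -0.0999, 0.0607]
eef_rot: [-0.7, 45.1, 77.7]
contact_force: [2.7, 1.4, 12.4]
gripper_width: 0.0274
```

Emit:
carry_out --pt "0 0 3 0 0 0 50" --pt "0 0 3 0 0 0 50" --pt "0 0 3 0 0 0 50" --pt "-5 -22 26 0 0 0 50" --pt "-12 -52 56 0 0 0 50"

```text
time_s: 5.5
tcp_pos: [0.4821, -0.1506, 0.117]
eef_rot: [-0.3, 45.1, 78.2]
contact_force: [0.9, -0.7, 0.7]
gripper_width: 0.0439
```

Emit:
carry_out --pt "-5 -25 38 0 0 0 50" --pt "-10 -45 80 0 0 0 0" --pt "-10 -55 125 0 0 0 0" --pt "-10 -55 170 0 0 0 0" --pt "-10 -55 210 0 0 0 0"

```text
time_s: 6.0
tcp_pos: [0.4728, -0.207, 0.3297]
eef_rot: [-0.7, 45.2, 77.8]
contact_force: [0.6, -0.5, -0.0]
gripper_width: 0.0171
```

Run:
```python
from h import *
q=np.load("q.npy");st=r.get_state();print(st["tcp_pos"],st["gripper_width"],st["contact_force"],st["time_s"])
p,R=goal(q,top(0,.248,.015,q[3]),0,.0,-1);print(p.round(3),*delta(p,R))
k=W(q,knob(q,.96));print(k,proj("top",k),proj("scene",k))
a=r.capture("scene")[115:325,230:450]; b=r.capture("top")[165:365,200:450]
a=cv2.resize(a,(419,400),interpolation=3);b=cv2.resize(b,None,fx=2,fy=2,interpolation=3)[:,:380]
cv2.imwrite("pics/c3.png",cv2.convertScaleAbs(np.hstack([a,b[:400]]),alpha=1.5,beta=20))
```

```text
[ 0.47276097 -0.20703275  0.32965152] 0.01710612873640082 [ 0.56482291 -0.48526722 -0.03807089] 6.0
[ 0.514 -0.026  0.3  ] [ 41. 181. -30.] [-0.764  0.168 -0.005]
[[ 0.49597188 -0.11088538  0.07086891]] [[344.79594298 292.69737103]] [[297.77568691 222.76913613]]
```

View pics/c3.png

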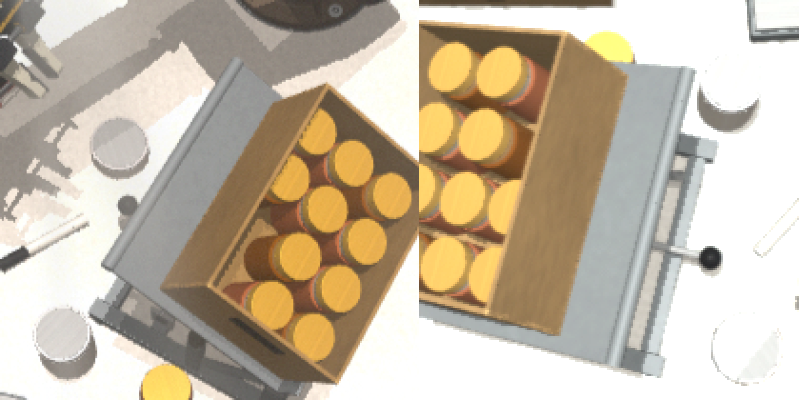

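Knob seen at top-view (345,294) and scene (297,222), matching the prediction for 0.96: the pawl is thrown clear. Next I go to the pressing point above the edge strip.

Emit:
carry_out --pt "5 25 35 -0.14 0.03 0 0" --pt "12 60 55 -0.28 0.06 0 0" --pt "20 100 55 -0.42 0.09 0 0" --pt "30 140 55 -0.56 0.12 0 0" --pt "41 181 45 -0.7 0.154 0 0"

```text
time_s: 6.6
tcp_pos: [0.5097, -0.0424, 0.3768]
eef_rot: [1.0, 81.7, 79.3]
contact_force: [0.7, -0.9, -0.8]
gripper_width: 0.0006
```

Emit:
carry_out --pt "0 0 0 -0.064 0.014 0 0" --pt "0 0 -10 -0.064 0.014 0 0" --pt "0 0 -20 -0.064 0.014 0 0" --pt "0 0 -30 -0.064 0.014 0 0"

```text
time_s: 7.0
tcp_pos: [0.509, -0.044, 0.3432]
eef_rot: [7.0, 85.1, 85.1]
contact_force: [0.5, -0.6, -0.4]
gripper_width: 0.0005
```

Run:
```python
from h import *
q=np.load("q.npy");st=r.get_state();print(st["tcp_pos"],st["contact_force"],st["joints"].round(0))
for s in(q[3],.45,.4,.35,.3,.25,.2,.19,.14):
    p,R=goal(q,top(0,.248,.015,s),0,.0,-1);print(round(s,2),p.round(4),*delta(p,R))
```

```text
[ 0.50903012 -0.04396844  0.34318676] [ 0.46902397 -0.60489879 -0.4476581 ] [ 13.   2.  -6.  -5. -80. -24.]
0.49 [ 0.5137 -0.0264  0.2997] [  5.  18. -43.] [-0.084  0.007 -0.001]
0.45 [ 0.5127 -0.0312  0.2914] [  4.  13. -52.] [-0.084  0.007 -0.001]
0.4 [ 0.5115 -0.0369  0.2804] [  2.   7. -63.] [-0.084  0.007 -0.001]
0.35 [ 0.5104 -0.042   0.2691] [  1.   2. -74.] [-0.084  0.007 -0.001]
0.3 [ 0.5095 -0.0466  0.2576] [  0.  -3. -86.] [-0.084  0.007 -0.001]
0.25 [ 0.5086 -0.0506  0.2459] [ -0.  -7. -97.] [-0.084  0.007 -0.001]
0.2 [ 0.5079 -0.054   0.234 ] [  -1.  -10. -109.] [-0.084  0.007 -0.001]
0.19 [ 0.5078 -0.0546  0.2316] [  -1.  -11. -112.] [-0.084  0.007 -0.001]
0.14 [ 0.5072 -0.0574  0.2195] [  -2.  -13. -124.] [-0.084  0.007 -0.001]
```

Emit:
carry_out --pt "3 12 -10 -0.084 0.007 0 0" --pt "6 25 -20 -0.084 0.007 0 0" --pt "6 25 -26 -0.084 0.007 0 0" --pt "6 25 -30 -0.084 0.007 0 0" --pt "6 25 -33 -0.084 0.007 0 0"

```text
time_s: 7.5
tcp_pos: [0.5155, -0.019, 0.311]
eef_rot: [-56.0, 90.0, 22.2]
contact_force: [-0.5, 0.0, -0.4]
gripper_width: 0.0004
```

Emit:
carry_out --pt "0 0 -2 0 0 0 0" --pt "0 0 -4 0 0 0 0" --pt "0 0 -6 0 0 0 0" --pt "0 0 -8 0 0 0 0" --pt "0 0 -10 0 0 0 0"

```text
time_s: 8.0
tcp_pos: [0.5155, -0.0182, 0.3012]
eef_rot: [-114.1, 89.9, -35.8]
contact_force: [-0.3, -0.3, 0.1]
gripper_width: 0.0007
```

Emit:
carry_out --pt "0 -1 -2 0 0 0 0" --pt "0 -1 -4 0 0 0 0" --pt "0 -2 -6 0 0 0 0" --pt "0 -3 -8 0 0 0 0" --pt "0 -3 -10 0 0 0 0"

```text
time_s: 8.5
tcp_pos: [0.5158, -0.0216, 0.2923]
eef_rot: [-110.2, 89.9, -31.9]
contact_force: [-0.4, -0.9, 7.2]
gripper_width: 0.0007
```

Emit:
carry_out --pt "0 -1 -3 0 0 0 0" --pt "0 -3 -6 0 0 0 0" --pt "-1 -4 -9 0 0 0 0" --pt "-1 -5 -12 0 0 0 0" --pt "-1 -6 -15 0 0 0 0"

```text
time_s: 9.0
tcp_pos: [0.515, -0.0278, 0.2775]
eef_rot: [-111.9, 89.8, -33.6]
contact_force: [-2.2, -1.3, 7.7]
gripper_width: 0.0005
```

Emit:
carry_out --pt "0 -1 -3 0 0 0 0" --pt "0 -3 -6 0 0 0 0" --pt "-1 -4 -9 0 0 0 0" --pt "-1 -5 -12 0 0 0 0" --pt "-1 -6 -15 0 0 0 0"

```text
time_s: 9.5
tcp_pos: [0.514, -0.0338, 0.2624]
eef_rot: [-116.3, 89.8, -38.0]
contact_force: [-1.0, -1.8, 7.4]
gripper_width: 0.0007
```

Emit:
carry_out --pt "0 -1 -3 0 0 0 0" --pt "0 -2 -6 0 0 0 0" --pt "-1 -3 -9 0 0 0 0" --pt "-1 -4 -12 0 0 0 0" --pt "-1 -5 -15 0 0 0 0"

```text
time_s: 10.0
tcp_pos: [0.513, -0.039, 0.2474]
eef_rot: [-119.0, 89.8, -40.7]
contact_force: [-0.5, -2.1, 7.2]
gripper_width: 0.0008
```

Emit:
carry_out --pt "0 -1 -3 0 0 0 0" --pt "0 -2 -6 0 0 0 0" --pt "0 -3 -9 0 0 0 0" --pt "0 -4 -11 0 0 0 0" --pt "0 -4 -13 0 0 0 0"

```text
time_s: 10.5
tcp_pos: [0.5124, -0.0428, 0.2339]
eef_rot: [-144.9, 89.9, -66.6]
contact_force: [-1.8, -0.9, 7.1]
gripper_width: 0.0004
```

Run:
```python
from h import *
q=np.load("q.npy");st=r.get_state();print(st["tcp_pos"],st["contact_force"],st["time_s"])
L=rot(-q[2])@(st["tcp_pos"]-[q[0],q[1],0]);d,z=.13-L[1],L[2]-.17
print(L, "slope", np.arcsin(z/np.hypot(d,z))-np.arcsin(.015/np.hypot(d,z)))
c=r.capture("scene");cv2.imwrite("pics/s4full.png",c)
a=c[135:345,230:450]; b=r.capture("top")[165:365,150:400]
a=cv2.resize(a,(419,400),interpolation=3);b=cv2.resize(b,None,fx=2,fy=2,interpolation=3)[:,100:480]
cv2.imwrite("pics/c4.png",cv2.convertScaleAbs(np.hstack([a,b[:400]]),alpha=1.5,beta=20))
for s in(.15,.19,.23,.27):
  X=W(q,[top(.135,.199,.135,s),top(.135,.199,.015,s),top(.15,.268,.012,s)]);u=proj("scene",X);v=proj("top",W(q,[top(-.135,.199,.135,s),top(-.15,.27,.006,s)]))
  print(s,((u-[230,135])*1.905).round().tolist(),((v-[200,165])*2+[419,0]).round().tolist())
```

```text
[ 0.51239511 -0.04281462  0.23388778] [-1.83066831 -0.88141899  7.11795352] 10.5
[ 0.00206837 -0.09817806  0.23388778] slope 0.20965431838178955
0.15 [[154.0, 232.0], [142.0, 256.0], [85.0, 237.0]] [[562.0, 334.0], [652.0, 375.0]]
0.19 [[159.0, 233.0], [143.0, 254.0], [86.0, 235.0]] [[555.0, 332.0], [650.0, 374.0]]
0.23 [[164.0, 234.0], [145.0, 254.0], [88.0, 233.0]] [[547.0, 330.0], [647.0, 374.0]]
0.27 [[170.0, 236.0], [146.0, 253.0], [89.0, 232.0]] [[538.0, 328.0], [645.0, 373.0]]
```

View pics/c4.png

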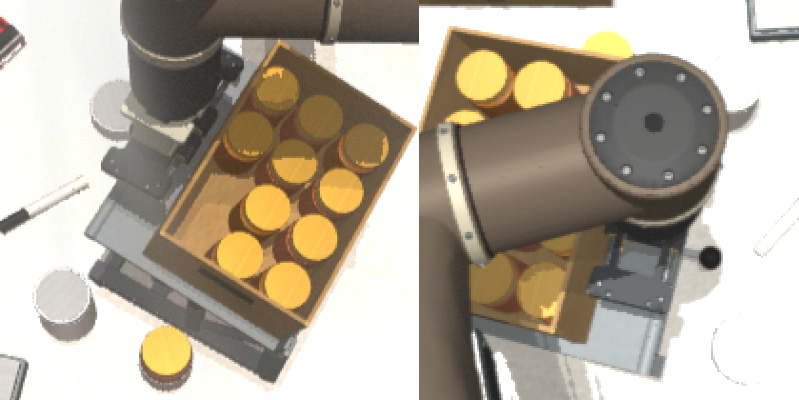

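Carton corners at scene (160,235) and top (555,332) put the slope at about 0.20, as does the contact height. I'll press 3 mm more for margin, then lift off and return to the knob.

Emit:
carry_out --pt "0 -1 -2 0 0 0 0" --pt "0 -1 -3 0 0 0 0" --pt "0 -1 0 0 0 0 0" --pt "0 -1 10 0 0 0 0" --pt "0 -5 40 0 0 0 0"

```text
time_s: 11.1
tcp_pos: [0.5112, -0.0469, 0.2717]
eef_rot: [113.2, 89.7, -168.6]
contact_force: [0.9, 0.4, 0.8]
gripper_width: 0.0
```

Emit:
carry_out --pt "-5 -30 40 0.1 -0.03 0 0" --pt "-12 -65 70 0.24 -0.06 0 0" --pt "-18 -100 90 0.38 -0.09 0 0" --pt "-24 -135 90 0.52 -0.12 0 25" --pt "-30 -165 80 0.66 -0.145 0 50"

```text
time_s: 11.6
tcp_pos: [0.4839, -0.2128, 0.3583]
eef_rot: [-1.8, 54.2, 76.8]
contact_force: [2.6, 0.2, -1.2]
gripper_width: 0.0113
```

Run:
```python
from h import *
q=np.load("q.npy");st=r.get_state();print(st["tcp_pos"],st["contact_force"],st["time_s"],st["gripper_width"])
for b in (.14,.07,0):
    p,R=goal(q,np.add(knob(q,.95),[-.002,0,0]),45,b,-1,True);print(p.round(3),*delta(p,R))
```

```text
[ 0.48386984 -0.21284704  0.35830263] [ 2.64500477  0.22922223 -1.23106897] 11.6 0.011298942226186475
[ 0.476 -0.194  0.158] [  -7.   19. -201.] [ 0.162 -0.015 -0.001]
[ 0.487 -0.146  0.108] [   3.   67. -250.] [ 0.162 -0.015 -0.001]
[ 0.497 -0.097  0.059] [  13.  116. -300.] [ 0.162 -0.015 -0.001]
```

Emit:
carry_out --pt "-2 3 -45 0.13 -0.012 0 50" --pt "-4 8 -90 0.162 -0.015 0 50" --pt "-6 13 -135 0.162 -0.015 0 50" --pt "-7 19 -180 0.162 -0.015 0 50" --pt "-7 19 -201 0.162 -0.015 0 50"

```text
time_s: 12.1
tcp_pos: [0.4744, -0.1911, 0.1489]
eef_rot: [1.4, 45.0, 79.1]
contact_force: [0.2, 0.4, -0.2]
gripper_width: 0.0431
```

Run:
```python
from h import *
q=np.load("q.npy");st=r.get_state();print(st["tcp_pos"],st["contact_force"],st["time_s"],st["gripper_width"])
for b in (.07,0):
    p,R=goal(q,np.add(knob(q,.95),[-.002,0,0]),45,b,-1,True);print(p.round(3),*delta(p,R))
```

```text
[ 0.47436748 -0.19108657  0.14889179] [ 0.17200657  0.43014676 -0.24661352] 12.1 0.043069941386095344
[ 0.487 -0.146  0.108] [ 12.  45. -41.] [-0.004 -0.016  0.   ]
[ 0.497 -0.097  0.059] [ 22.  94. -90.] [-0.004 -0.016  0.   ]
```

Emit:
carry_out --pt "6 24 -20 -0.004 -0.016 0 50" --pt "12 48 -43 -0.004 -0.016 0 50" --pt "16 66 -62 -0.004 -0.016 0 50" --pt "19 81 -77 -0.004 -0.016 0 50" --pt "22 93 -88 -0.004 -0.016 0 50"

```text
time_s: 12.6
tcp_pos: [0.498, -0.0984, 0.0637]
eef_rot: [-0.3, 45.1, 77.9]
contact_force: [0.5, -0.3, 0.3]
gripper_width: 0.0437
```

Emit:
carry_out --pt "0 0 0 0 0 0 20" --pt "0 0 0 0 0 0 20" --pt "0 0 0 0 0 0 20" --pt "0 0 0 0 0 0 20" --squeeze 8

```text
time_s: 13.0
tcp_pos: [0.4966, -0.0995, 0.0648]
eef_rot: [-0.3, 45.1, 78.0]
contact_force: [-4.7, 1.1, 0.5]
gripper_width: 0.0271
```

Emit:
carry_out --pt "-1 1 7 0 0 0 20" --pt "0 5 19 0 0 0 20" --pt "1 9 30 0 0 0 20" --pt "2 15 40 0 0 0 20" --pt "3 21 50 0 0 0 20"

```text
time_s: 13.5
tcp_pos: [0.5011, -0.0781, 0.1159]
eef_rot: [-0.5, 45.2, 77.8]
contact_force: [-0.7, 2.3, -2.2]
gripper_width: 0.0274
```

Emit:
carry_out --pt "1 7 9 0 0 0 20" --pt "3 14 17 0 0 0 20" --pt "3 14 17 0 0 0 20" --pt "3 14 17 0 0 0 50" --pt "3 14 17 0 0 0 50"

```text
time_s: 14.0
tcp_pos: [0.5038, -0.0643, 0.1312]
eef_rot: [-0.4, 45.2, 77.9]
contact_force: [0.4, -0.1, 0.0]
gripper_width: 0.0379
```

Emit:
carry_out --pt "0 0 0 0 0 0 60" --pt "0 0 0 0 0 0 60" --pt "-4 -21 21 0 0 0 60" --pt "-10 -50 50 0 0 0 60" --pt "-17 -80 80 0 0 0 60"

```text
time_s: 14.5
tcp_pos: [0.4861, -0.1449, 0.2118]
eef_rot: [-0.2, 45.1, 78.0]
contact_force: [1.3, -0.5, 0.1]
gripper_width: 0.0527
```

Emit:
carry_out --pt "-4 -20 45 0 0 0 0" --pt "-4 -25 90 0 0 0 0" --pt "-4 -25 130 0 0 0 0"

```text
time_s: 14.8
tcp_pos: [0.4825, -0.1707, 0.3431]
eef_rot: [-0.4, 45.2, 77.8]
contact_force: [0.9, -0.4, 0.1]
gripper_width: 0.0343
```

Run:
```python
from h import *
q=np.load("q.npy");st=r.get_state();print(st["tcp_pos"],st["contact_force"],st["time_s"],st["gripper_width"])
p,R=goal(q,top(0,.24,.015,.19),0,0,-1);print(p.round(3),*delta(p,R))
for a in(0,.14): k=W(q,knob(q,a));print((proj("top",k)-[200,165])*2+[419,0])
a=r.capture("scene")[115:325,230:450]; b=r.capture("top")[165:365,200:450]
a=cv2.resize(a,(419,400),interpolation=3);b=cv2.resize(b,None,fx=2,fy=2,interpolation=3)[:,:380]
cv2.imwrite("pics/c5.png",cv2.convertScaleAbs(np.hstack([a,b[:400]]),alpha=1.5,beta=20))
for s in(.15,.19,.23):
  v=proj("top",W(q,[top(-.135,.199,.135,s),top(-.15,.27,.006,s),top(.135,.199,.135,s)]))
  print(s,((v-[200,165])*2+[419,0]).round().tolist())
```

```text
[ 0.48245798 -0.17068848  0.3430648 ] [ 0.92971372 -0.43485614  0.07707605] 14.8 0.034324846833173384
[ 0.509 -0.047  0.23 ] [  27.  124. -113.] [-0.764  0.166 -0.   ]
[[653.16226252 231.67937448]]
[[666.03667309 235.85895803]]
0.15 [[562.0, 334.0], [652.0, 375.0], [634.0, 60.0]]
0.19 [[555.0, 332.0], [650.0, 374.0], [627.0, 57.0]]
0.23 [[547.0, 330.0], [647.0, 374.0], [620.0, 53.0]]
```

View pics/c5.png

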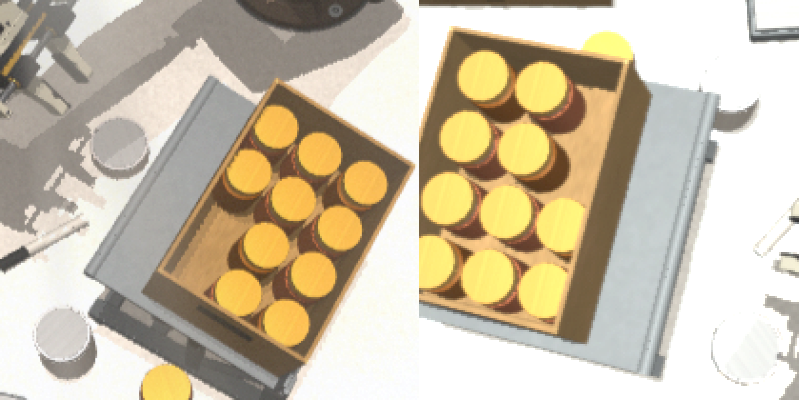

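The knob has gone back in under the edge, so the pawl has dropped; the carton corner at (556,331) puts the slope at about 0.18. I go over the strip and press the top onto the pawl.

Emit:
carry_out --pt "5 25 10 -0.14 0.03 0 0" --pt "11 50 10 -0.28 0.06 0 0" --pt "16 75 0 -0.42 0.09 0 0" --pt "22 100 -15 -0.56 0.12 0 0" --pt "27 124 -40 -0.7 0.15 0 0"

```text
time_s: 15.4
tcp_pos: [0.5112, -0.0452, 0.3045]
eef_rot: [-7.0, 86.0, 71.3]
contact_force: [0.6, -1.8, -1.5]
gripper_width: 0.0006
```

Emit:
carry_out --pt "0 0 -15 -0.064 0.016 0 0" --pt "0 0 -35 -0.064 0.016 0 0" --pt "0 0 -50 -0.064 0.016 0 0" --pt "0 0 -58 -0.064 0.016 0 0" --pt "0 0 -62 -0.064 0.016 0 0"

```text
time_s: 15.9
tcp_pos: [0.5093, -0.046, 0.2391]
eef_rot: [33.5, 89.6, 111.7]
contact_force: [0.1, 1.0, -0.1]
gripper_width: 0.0003
```

Emit:
carry_out --pt "0 0 -2 0 0 0 0" --pt "0 0 -4 0 0 0 0" --pt "0 0 -6 0 0 0 0" --pt "0 0 -8 0 0 0 0" --pt "0 0 -10 0 0 0 0"

```text
time_s: 16.4
tcp_pos: [0.5097, -0.0462, 0.2304]
eef_rot: [15.6, 89.7, 93.8]
contact_force: [-1.8, -1.4, 5.9]
gripper_width: 0.0003
```

Emit:
carry_out --pt "0 0 -2 0 0 0 0" --pt "0 -1 -3 0 0 0 0" --pt "0 -1 -5 0 0 0 0" --pt "0 -2 -6 0 0 0 0" --pt "0 -2 -8 0 0 0 0"

```text
time_s: 16.9
tcp_pos: [0.5094, -0.048, 0.2224]
eef_rot: [20.5, 89.7, 98.7]
contact_force: [-1.7, -0.8, 5.8]
gripper_width: 0.0006
```

Emit:
carry_out --pt "0 0 -1 0 0 0 0" --pt "0 0 -2 0 0 0 0" --pt "0 0 -3 0 0 0 0" --pt "0 0 -4 0 0 0 0"

```text
time_s: 17.3
tcp_pos: [0.5094, -0.0486, 0.2186]
eef_rot: [24.8, 89.7, 103.0]
contact_force: [-6.2, -1.0, 12.3]
gripper_width: 0.0007
```

Emit:
carry_out --pt "0 0 -0.5 0 0 0 0" --pt "0 0 -1 0 0 0 0" --pt "0 0 -1 0 0 0 0"

```text
time_s: 17.6
tcp_pos: [0.5094, -0.0487, 0.2184]
eef_rot: [18.0, 89.7, 96.2]
contact_force: [-5.2, -1.4, 13.1]
gripper_width: 0.0006
```

Force climbs to 13 N while the height holds at 218.4 mm: the top is resting on the pawl. I lift off and back away.

Emit:
carry_out --pt "0 0 2 0 0 0 0" --pt "0 0 6 0 0 0 0" --pt "0 0 20 0 0 0 0" --pt "0 -5 50 0 0 0 0" --pt "-4 -30 90 0 0 0 0"

```text
time_s: 18.1
tcp_pos: [0.505, -0.0769, 0.3061]
eef_rot: [49.9, 89.6, 128.2]
contact_force: [1.5, -0.3, 0.3]
gripper_width: 0.0005
```

Emit:
carry_out --pt "-5 -45 20 0 0 0 0" --pt "-15 -90 35 0 0 0 0" --pt "-25 -135 40 0 0 0 0" --pt "-35 -180 40 0 0 0 0" --pt "-35 -180 40 0 0 0 0"

```text
time_s: 18.6
tcp_pos: [0.4692, -0.2619, 0.3465]
eef_rot: [31.3, 89.7, 109.2]
contact_force: [0.9, 0.5, -0.1]
gripper_width: 0.0003
```

Run:
```python
from h import *
q=np.load("q.npy");st=r.get_state();print(st["tcp_pos"],st["contact_force"],st["time_s"])
a=r.capture("scene")[115:325,200:450]; b=r.capture("top")[165:365,200:450]
a=cv2.resize(a,(419,352),interpolation=3);a=np.vstack([a,np.zeros((48,419,3),np.uint8)]);b=cv2.resize(b,None,fx=2,fy=2,interpolation=3)[:,:380]
cv2.imwrite("pics/c6.png",cv2.convertScaleAbs(np.hstack([a,b[:400]]),alpha=1.5,beta=20))
for s in(0,.1,.14,.18):
  v=proj("top",W(q,[top(-.135,.199,.135,s),top(.135,.199,.135,s)]))
  print(s,((v-[200,165])*2+[419,0]).round().tolist())
```

```text
[ 0.46916401 -0.26185645  0.34654865] [ 0.88816522  0.50389844 -0.06543736] 18.6
0 [[587.0, 341.0], [656.0, 74.0]]
0.1 [[571.0, 337.0], [642.0, 65.0]]
0.14 [[564.0, 335.0], [636.0, 61.0]]
0.18 [[557.0, 333.0], [629.0, 58.0]]
```

View pics/c6.png

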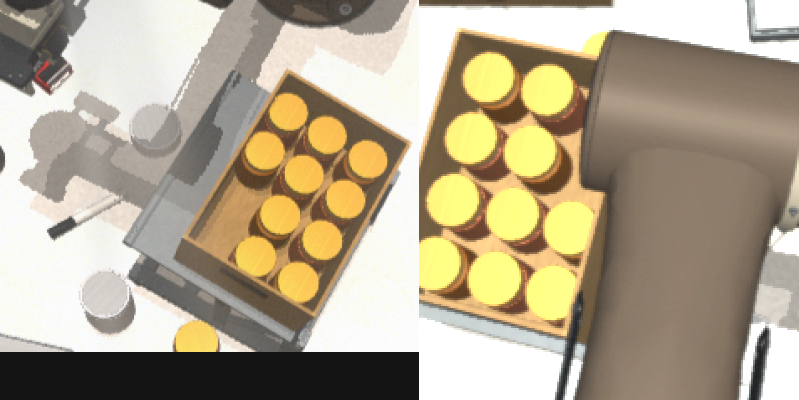

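The carton's near corner at (565,335) matches slope 0.14. The tin, can and jar by the stand are still upright and the arm is clear, so I hand in.

```bash
python3 -c "
from plant import r
print(r.close_job())"
```

```text
the job is handed in; nothing more can be done
None
```

I threw the pawl over to its stop, eased the top down under about 7 N, dropped the pawl back in, and pressed the top onto it in the lowest notch. I then backed the arm clear and handed the job in at about 18.6 s.

**Final checks**
- **Resting on the pawl:** under 12–13 N the fingertip stopped at a height of 218 mm, which is where the strip should be at slope 0.14.
- **Slope in the last picture:** the carton's corner at (565,335) also matches 0.14.
- **Pawl in:** before the last press the knob was back out of sight under the edge, as it should be when the pawl is in. I did not see the nose in the quadrant itself, and the arm hid that area in the last top view.
- **Bystanders:** the tin, can and jar beside the stand are upright in the last picture. Can B and jar B, further out, were outside my later crops, but I felt no unexpected contact.
- **Contact:** the force reading after backing away was about 1 N, the same as in free air.

**Disagreements**
- **Starting slope:** my first image fit gave 0.489, but the fingers met the top at a height that fits about 0.46. I took that as resting on the 0.454 notch.
- **Knob position:** it was about 3 mm off my fit.

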